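Trip and reset the relay tester, then hold the mirror on its flag

ROBOT

A 6-joint arm with a two-finger parallel gripper is mounted at the origin on a cart in front of the work surface, level with it; the furniture and walls round the work are solid. World frame = base frame: x ahead of the robot, y to its left, z up, the work surface at z = 0. Lengths are in mm, angles in rad, forces in N, time in s.
With the tool pointing down it reaches from about 325 to 775 mm from the base axis. Payload 5.5 kg.
Tool frame: the origin (TCP) lies between the finger pads; the fingertips stand arm.finger_overhang ahead of it and the grasp point (between the pads) lies 2 mm behind it (arm.finger_overhang is the distance from the TCP to the fingertips, in mm); z points along the fingers, y is the line along which they close (so a half turn about z gives the same grasp; the last joint's range is limited). The gripper opens to 85 mm and grips with 20 to 120 N. Pads are 22 mm wide; open, the fingers measure 114 mm over their backs; the gripper's body (76 mm by 85 mm) begins 54 mm behind the grasp point. The pads swing forward as they close: fully open they stand 13 mm farther back than shut.
Start: joints at [-1.212, 0.091, 1.231, -0, 1.82, -0.057], TCP at [242.354, -548.891, 248.275] pointing down, gripper open.
Joint ranges: [-2.87, 2.87], [-0.86, 2.18], [0.17, 2.46], [-1.51, 4.65], [0.06, 2.69], [-2.65, 2.65]. Speed limits (rad/s): [2.57, 2.57, 3.01, 3.14, 3.14, 3.14].

INTERFACE

Orientations are given as a unit quaternion [x, y, z, w].
In Python, from bench import arm gives the robot as it stands.
- The arm moves only by the tool step_arm, never from a script. Its argument "deltas" is a list of rows, each a list of 7 numbers: the gripper command: -1 is shut, 1 is fully open, values between are in proportion, then the shift along the tool's x, y, z in mm, then the turn, a rotation vector about the tool's x, y, z in rad. A call has 1 to 20 rows; each row shifts and turns the commanded pose from where the row before left it, along the tool's axes as they then stand; what a row does not reach is not made up. A row lasts 1/12 s, in which the tool goes at most 41.7 mm and 7.16 degrees, less where a joint would pass 70% of its speed; a pose out of reach is approached as far as the arm can. A call is refused whole if a number of a shift passes 41.7 or a number of a turn 0.125, either way. A call with a gripper value outside its range is refused whole. The fingers move at their own pace and stop on an object; the grip force is fixed at half the most. Time passes only in rows, so rows that do not move let the fingers close. It gives the time, the measured TCP pose, the force, the opening and the grip force at its end, in the units of the state.
- arm.state(): the state, without advancing time (a new reading comes with each control period).
- arm.camera(name): name is "scene" or "side" or "wrist"; returns a dict with "frame" (400x640x3 uint8, red, green, blue), "vfov" (degrees; the focal length in pixels is half the picture's height over the tangent of half this angle, whatever the lens; pixels are square), "cx", "cy" (the principal point, pixels), "distortion" ([k1, k2, p1, p2, k3] as OpenCV has them; the pictures are not rectified), "view" (4x4, takes a point from world to camera coordinates). Camera axes: x right, y up, looking along -z (the intrinsics and any distortion apply to the point x, -y, -z); pixel columns grow to the right and rows downward; lengths in mm; the calibration is good to about 2 mm. A picture is of the moment at which its call begins. There is no depth.
- arm.sign_off(): hands the job in; it is judged then, once.
Trained networks look in the newest picture that a camera, given by its name, has taken for a name from the list of things; names that differ only in an ending like _2 or _b are one class to them, and where a whole thing is asked for, a point or a joint stands for the part that bears it (a point fixed in the world has none). Each returns a list of dicts, best first, with "score" (0 to 1); they miss things now and then, are a little off and sometimes report something else, mostly with a low value. They report only what shows in the picture. A call takes as long as a camera call. They do not tell look-alikes from the thing itself.
- arm.recognise(camera, target): "at" ([x, y, z] in mm, in world coordinates, good to about 4 mm: the middle of the surface that is visible of it).
The state is a dict: "t": time; "q": joint angles; "qvel": joint speeds; "joint_torque": joint torques, N m; "tcp_pos": TCP position; "tcp_rot": TCP orientation; "ft_force": force on the tool from outside, world axes, zero at the start; "torque": the same for the moment, N m; "opening": opening from 0.0 (shut) to 1.0 (fully open); "grasp_force": force on a finger pad.
Only numpy, scipy, OpenCV 4.12 (cv2) and the standard library are available. Lean on these libraries where they do the work, as an engineer would, in place of code of your own. Each camera call takes 0.05 s, during which the arm holds its last target. There are 200 camera calls.

TASK

Give the relay tester its trip test: press the red test button fully down so that the blue-knobbed lever falls forward, then lift the lever back up until it stays standing. Then check the orange flag on the tester's right side: swing the sprung mirror on the viewing stand by its blue peg until the red aiming line of the small camera is reflected onto the flag, and finish while holding the mirror still at that angle (do not let go, it springs back), leaving the brown bottle, the red tin and the solder reel where they stand.

Things in the scene. Friction and masses are not known exactly. Their poses are not given: they have to be found in the camera images.
- tester: Grey box on the bench, 80 x 104 x 75 mm (x, y, z), fixed. Origin at the centre of its underside; x points from its front to its rear, y to its left, z up. The red button (to the right) and the lever (to the left) are on its top.
- button_top (a point): Centre of the top face of the red push button, 22 mm in diameter, 12 mm above the box top; pressed straight down. Moves with the button.
- test_button (a joint): Stroke of the red button in m: 0 released, 0.007 fully down; a spring of 1.6 N at rest and 4.4 N fully down returns it. About 0.004 and more tips the lever over.
- trip_lever (a joint): Angle of the trip lever in rad about a hinge along the tester's y axis, 62 mm above the bench, 15 mm to the front and (at the lever) 27 mm to the left of the tester's centre: 0 is set (leaning 0.25 rad to the rear of upright, resting on a stop by its own weight of 60 g), 1.3 is dropped (fallen to the front, 1.05 rad forward of upright). It passes its balance point at 0.25: beyond it falls forward, below it falls back to 0.
- lever_knob (a point): Centre of the lever's blue knob, a cylinder along the tester's y axis, 16 mm in diameter and 22 mm long, 60 mm from the lever's hinge; below it an 8 mm round stalk. It can be pinched from above across its two ends (22 mm).
- flag (a point): Centre of the face of the orange round flag, 28 mm in diameter, on the tester's right (-y) side, 45 mm above the bench. Fixed to the tester.
- viewer: Viewing stand, fixed on the bench: an aluminium foot 135 x 50 x 8 mm (x from -112 to 22 mm) with the swivel mirror at the origin and a small black camera at x = -95 mm, which looks along the stand's +x at the mirror's axis, 45 mm above the bench. A red aiming line runs from the lens to the mirror. z up.
- mirror: Mirror, 44 x 38 mm, upright in a black frame, swivelling about a vertical axis. Origin on that axis in the middle of the mirror's face, 45 mm above the bench; x is the normal of the silvered face, z up. At rest the normal points 170 degrees (counter-clockwise from above) from the stand's x axis; it can be swung clockwise from there by up to 1.3 rad. A spring drives it back to rest (0.04 N m at rest, 0.14 N m at 1.3 rad, about 1 to 3 N at the peg).
- mirror_peg (a point): Middle of the upright blue peg that swings the mirror: 12 mm in diameter, 36 mm tall from z = 81 to 117 mm, 46 mm from the mirror's axis in the direction of the mirror's normal, on an arm above the mirror.
- sight_line (a point): On the mirror's axis, 45 mm above the bench; its x axis points along the reflected aiming line (a thin red line 260 mm long), y to the left of it, z up. As the mirror swings by an angle this line swings by twice that angle, the same way.
- flux_bottle: Brown bottle, 30 mm in diameter, 73 mm tall, loose bystander. Origin at the centre of its underside.
- tip_tin: Red and white round tin, 59 mm in diameter, 23 mm tall, loose bystander. Origin at the centre of its underside.
- solder_reel: Green and white reel, 48 mm in diameter, 40 mm tall, loose bystander. Origin at the centre of its underside.
There are look-alikes about, which are no part of the job. Of the things shaped like the tester, the grey one is meant.

How it is judged:
By the outcome, as a careful person would: the job done as asked, in the order asked, and still so for the second after the job is handed in, while the arm keeps its last pose, push and grip.
It also fails if it takes over 51 s, if anything falls off the work surface, if the arm or the gripper's body presses on something with over 40 N, if the wrist force passes 120 N, or if a joint passes its speed limit or range.

## Working session

There is one attempt and no reset: what is moved stays moved. The work goes in short steps, Python scripts to look and compute and a tool call to move; the robot and the scene stay as the last step left them, time stands still between calls to the robot, and variables do not carry over. Pictures are saved under pics/ and viewed, at most 10 in all, crops included, and the job is handed in when it is done.

Besides the shell and the picture viewer there is one more tool, called after ">>>" as a command line: name --pt "numbers of a row" for each row, then --argument value for the rest. step_arm: Moves the arm, as the interface text tells. Its arguments: {"type":"object","properties":{"deltas":{"type":"array"}},"required":["deltas"]}

```bash
mkdir -p pics
cat > h.py <<'E'
from bench import arm
import numpy as np, cv2
def shot(n,f):
    c=arm.camera(n); cv2.imwrite('pics/'+f,c['frame'][:,:,::-1]); return c
def K(c):
    f=200/np.tan(np.radians(c['vfov']/2)); return np.array([[f,0,c['cx']],[0,f,c['cy']],[0,0,1.]])
def ray(c,u,v):
    x,y=cv2.undistortPoints(np.array([[[u,v]]],float),K(c),np.array(c['distortion'],float))[0,0]
    V=np.array(c['view']);R=V[:3,:3];o=-R.T@V[:3,3]
    d=R.T@np.array([x,-y,-1]);return o,d
def atz(c,u,v,z):
    o,d=ray(c,u,v);return o+d*(z-o[2])/d[2]
def proj(c,p):
    V=np.array(c['view']);q=V[:3,:3]@np.array(p,float)+V[:3,3]
    return cv2.projectPoints(np.array([[q[0],-q[1],-q[2]]]),np.zeros(3),np.zeros(3),K(c),np.array(c['distortion'],float))[0][0,0]
E
python3 - <<'E'
from h import *
print(arm.finger_overhang, arm.state()['tcp_rot'])
for n in ('scene','side'):
    c=shot(n,n+'0.png')
    for t in ['tester','button_top','lever_knob','flag','viewer','mirror','mirror_peg','flux_bottle','tip_tin','solder_reel']:
        print(n,t,[(np.round(r['at']).tolist(),round(r['score'],2),np.round(proj(c,r['at'])).tolist()) for r in arm.recognise(n,t)[:3]])
E
```

```text
17.0 [ 9.78463884e-01  2.06415768e-01 -1.37474883e-04 -9.69049373e-04]
scene tester [([426.0, -274.0, 68.0], 0.97, [328.0, 229.0]), ([613.0, 135.0, 71.0], 0.95, [270.0, 157.0])]
scene button_top [([425.0, -289.0, 82.0], 0.51, [332.0, 227.0]), ([460.0, -237.0, 120.0], 0.18, [325.0, 203.0])]
scene lever_knob [([458.0, -233.0, 118.0], 0.5, [324.0, 203.0])]
scene flag [([433.0, -272.0, 71.0], 0.79, [329.0, 227.0]), ([611.0, 134.0, 74.0], 0.56, [270.0, 157.0])]
scene viewer [([409.0, -381.0, 64.0], 0.65, [357.0, 250.0]), ([362.0, -389.0, 10.0], 0.61, [347.0, 277.0])]
scene mirror [([408.0, -386.0, 63.0], 0.79, [358.0, 252.0])]
scene mirror_peg [([413.0, -383.0, 61.0], 0.48, [358.0, 251.0]), ([421.0, -290.0, 85.0], 0.35, [332.0, 227.0])]
scene flux_bottle [([301.0, -309.0, 39.0], 0.61, [307.0, 267.0])]
scene tip_tin [([422.0, -519.0, 22.0], 0.56, [405.0, 285.0])]
scene solder_reel []
side tester [([460.0, -305.0, 74.0], 0.68, [320.0, 231.0])]
side button_top [([427.0, -292.0, 82.0], 0.42, [305.0, 225.0])]
side lever_knob [([631.0, 164.0, 115.0], 0.44, [369.0, 139.0])]
side flag [([632.0, 90.0, 62.0], 0.78, [372.0, 163.0]), ([457.0, -303.0, 67.0], 0.72, [318.0, 233.0]), ([368.0, -391.0, 9.0], 0.46, [279.0, 278.0])]
side viewer [([367.0, -390.0, 7.0], 0.74, [279.0, 278.0])]
side mirror [([410.0, -388.0, 78.0], 0.7, [298.0, 250.0])]
side mirror_peg [([406.0, -386.0, 85.0], 0.88, [296.0, 247.0])]
side flux_bottle [([654.0, -356.0, 42.0], 0.67, [406.0, 252.0]), ([311.0, -311.0, 39.0], 0.6, [256.0, 247.0])]
side tip_tin [([429.0, -530.0, 25.0], 0.83, [307.0, 315.0])]
side solder_reel [([650.0, -352.0, 40.0], 0.59, [404.0, 252.0])]
```

Run:
```python
import cv2,numpy as np
a=cv2.imread('pics/scene0.png')[150:330,230:470];b=cv2.imread('pics/side0.png')[150:330,220:460]
cv2.imwrite('pics/a.png',np.vstack([cv2.resize(x,(400*2,300),interpolation=2)if 0 else cv2.resize(x,None,fx=1.66,fy=1.66,interpolation=2) for x in (a,b)]))
cv2.imwrite('pics/sA.png',cv2.resize(a,(800,600),interpolation=2));cv2.imwrite('pics/sB.png',cv2.resize(b,(800,600),interpolation=2))
```

```text
(no output)
```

View pics/sA.png

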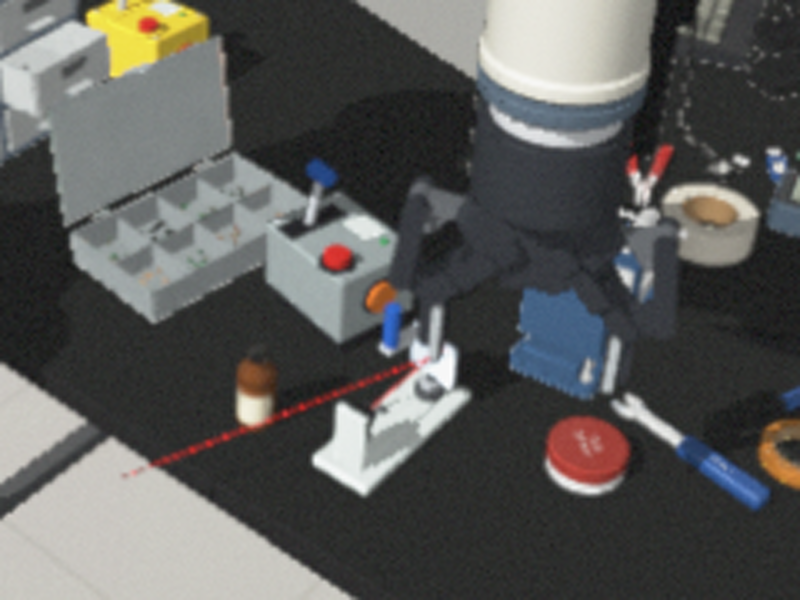

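View pics/sB.png

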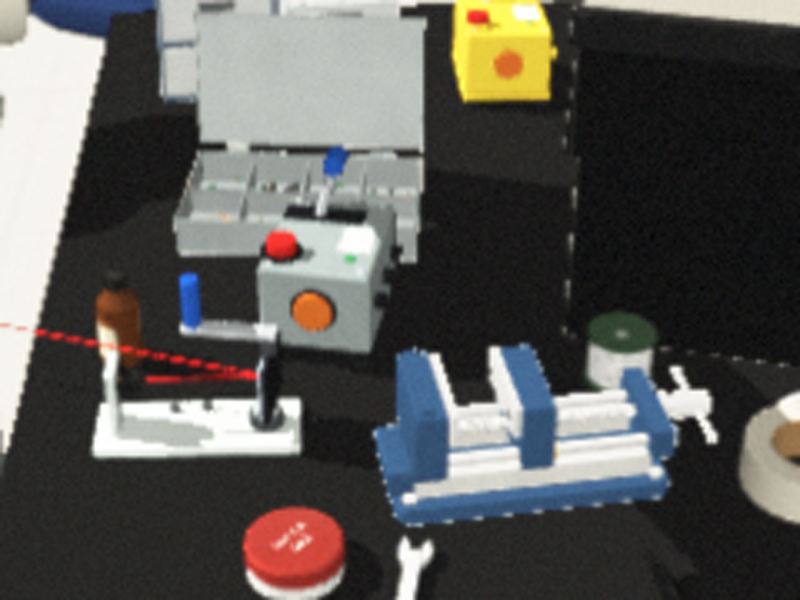

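The pictures show the grey tester with its button at scene (331,226) / side (305,222), the knob at (326,202) / (321,198), and the flag at (344,239) / (314,243). The peg is at (348,248) / (277,240) and the line meets the mirror at (358,258) / (299,263). The yellow tester is the look-alike. Next I triangulate these points.

Run:
```python
from h import *
a=arm.camera('scene');b=arm.camera('side')
S=lambda u,v:(230+.3*u,150+.3*v); D=lambda u,v:(220+.3*u,150+.3*v)
def tri(p,q):
    o1,d1=ray(a,*S(*p));o2,d2=ray(b,*D(*q))
    A=sum((np.eye(3)-np.outer(d,d)/(d@d)) for d in(d1,d2));B=sum((np.eye(3)-np.outer(d,d)/(d@d))@o for o,d in((o1,d1),(o2,d2)))
    return np.round(np.linalg.solve(A,B),1)
for n,p,q in [('button',(338,250),(282,238)),('knob',(321,173),(336,160)),('flag',(380,296),(313,311)),('peg',(392,328),(190,300)),('axis',(425,360),(260,376)),('bottle',(256,400),(119,330))]: print(n,tri(p,q))
for n,uv,z in [('FL',(313,460),8),('FR',(365,485),8),('RR',(470,392),8),('tFL',(267,250),75),('tFR',(342,293),75),('tRR',(400,245),75),('btn',(338,247),87)]: print(n,np.round(atz(a,*S(*uv),z),1))
for n,uv,z in [('FR',(98,430),8),('RR',(300,430),8),('RL',(300,400),8),('FL',(102,402),8),('tFR',(260,262),75),('tRR',(373,272),75),('tRL',(395,210),75),('tFL',(275,208),75),('btn',(282,237),87),('tin',(297,540),23),('reel',(620,330),40)]: print('s',n,np.round(atz(b,*D(*uv),z),1))
```

```text
button [ 425.9 -285.5   87.5]
knob [ 465.2 -235.5  120.1]
flag [ 445.9 -314.5   44.7]
peg [ 366.9 -380.8   99.3]
axis [ 409.6 -384.6   41.6]
bottle [ 308.2 -301.3   22.8]
FL [ 297.2 -366.6    8. ]
FR [ 302.2 -410.6    8. ]
RR [ 432.8 -414.1    8. ]
tFL [ 401.4 -232.4   75. ]
tFR [ 397.4 -312.4   75. ]
tRR [ 477. -310.   75.]
btn [ 429.1 -283.    87. ]
s FR [ 302.2 -391.7    8. ]
s RR [ 435.3 -397.5    8. ]
s RL [ 435.7 -365.2    8. ]
s FL [ 301.8 -361.4    8. ]
s tFR [ 410.4 -295.5   75. ]
s tRR [ 487.9 -312.4   75. ]
s tRL [ 508.6 -229.1   75. ]
s tFL [ 420.7 -221.5   75. ]
s btn [ 426.  -282.7   87. ]
s tin [ 432.4 -518.8   23. ]
s reel [ 655.9 -340.4   40. ]
```

>>> step_arm --pt "-1 0 0 0 0 0 0.108" --pt "-1 0 0 0 0 0 0.108" --pt "-1 0 0 0 0 0 0.108" --pt "-1 0 0 0 0 0 0.108" --pt "-1 0 0 0 0 0 0.108" --pt "-1 0 0 0 0 0 0.11" --pt "-1 10 -25 5 0 0 0" --pt "-1 10 -25 5 0 0 0" --pt "-1 10 -25 5 0 0 0" --pt "-1 10 -25 5 0 0 0" --pt "-1 10 -25 5 0 0 0" --pt "-1 10 -25 5 0 0 0" --pt "-1 10 -25 5 0 0 0" --pt "-1 10 -25 5 0 0 0" --pt "-1 10 -25 5 0 0 0" --pt "-1 0 0 0 0 0 0"

```text
t: 2.53
tcp_pos: [384.1, -347.3, 202.4]
tcp_rot: [0.993, -0.115, 0.0, -0.001]
ft_force: [-0.3, 0.2, 0.1]
opening: 0.001
grasp_force: 0.0
```

Run:
```python
from h import *
c=shot('wrist','w1.png')
for t in ['button_top','lever_knob','mirror_peg','flag','tester']: print(t,[(np.round(r['at']).tolist(),round(r['score'],2),np.round(proj(c,r['at'])).tolist()) for r in arm.recognise('wrist',t)[:2]])
for p in [(426,-285,87),(465,-235.5,120),(446,-314.5,45),(367,-380.5,99),(412,-389,45)]: print(proj(c,p))
```

```text
button_top [([426.0, -288.0, 90.0], 0.71, [224.0, 170.0])]
lever_knob [([463.0, -236.0, 125.0], 0.68, [110.0, 143.0])]
mirror_peg []
flag [([460.0, -266.0, 75.0], 0.81, [188.0, 130.0])]
tester [([458.0, -266.0, 75.0], 0.94, [188.0, 132.0])]
[221.20422796 170.58304932]
[113.37354701 139.86505249]
[262.09117489 128.59528663]
[368.55109008 222.90816867]
[359.63653101 148.31225421]
```

View pics/w1.png

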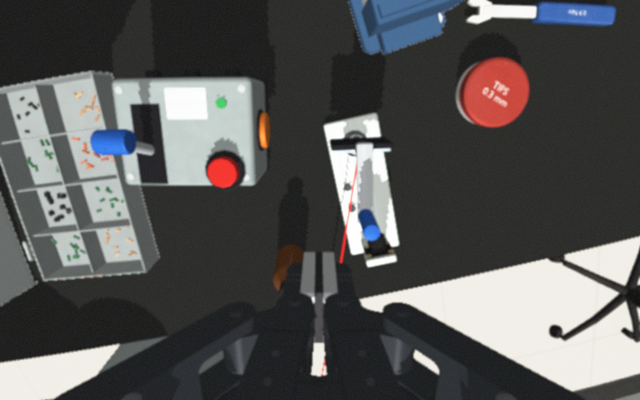

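The wrist picture confirms the estimates: button at (224,170), knob (113,142), peg (369,224), and the tester aligned with the tool. Now I press.

>>> step_arm --pt "-1 6.5 -17.2 10 0 0 0" --pt "-1 6.5 -17.2 10 0 0 0" --pt "-1 6.5 -17.2 15 0 0 0" --pt "-1 6.5 -17.2 15 0 0 0" --pt "-1 0 0 20 0 0 0" --pt "-1 0 0 16 0 0 0" --pt "-1 0 0 4 0 0 0" --pt "-1 0 0 4 0 0 0" --pt "-1 0 0 4 0 0 0" --pt "-1 0 0 4 0 0 0" --pt "-1 0 0 2 0 0 0" --pt "-1 0 0 0 0 0 0" --pt "-1 0 0 0 0 0 0"

```text
t: 3.92
tcp_pos: [423.6, -290.8, 100.4]
tcp_rot: [0.993, -0.117, 0.001, 0.001]
ft_force: [-1.6, -1.5, 3.5]
opening: -0.002
grasp_force: 1.4
```

>>> step_arm --pt "-1 0 0 2 0 0 0" --pt "-1 0 0 2 0 0 0" --pt "-1 0 0 1 0 0 0" --pt "-1 0 0 0 0 0 0" --pt "-1 0 0 0 0 0 0"

```text
t: 4.33
tcp_pos: [423.7, -290.8, 96.9]
tcp_rot: [0.993, -0.117, 0.001, 0.001]
ft_force: [-3.4, -1.4, 12.8]
opening: -0.005
grasp_force: 6.5
```

>>> step_arm --pt "-1 0 0 -15 0 0 0" --pt "-1 0 0 -25 0 0 0" --pt "-1 0 0 -30 0 0 0" --pt "-1 -18 -15.5 -10 0 0 0" --pt "-1 -18 -15.5 0 0 0 0" --pt "-1 -18 -15.5 0 0 0 0" --pt "-1 -18 -15.5 0 0 0 0" --pt "-1 0 0 0 0 0 0" --pt "-1 0 0 0 0 0 0"

```text
t: 5.08
tcp_pos: [367.7, -212.3, 174.1]
tcp_rot: [0.993, -0.116, 0.0, -0.0]
ft_force: [0.5, -1.1, 0.3]
opening: -0.001
grasp_force: 0.0
```

Run:
```python
from h import *
for n in ('wrist','scene','side'):
  c=shot(n,n+'2.png')
  print(n,[(np.round(r['at']).tolist(),round(r['score'],2),np.round(proj(c,r['at'])).tolist()) for r in arm.recognise(n,'lever_knob')[:2]],proj(c,(399,-220.7,92)))
```

```text
wrist [([404.0, -220.0, 97.0], 0.91, [317.0, 166.0])] [319.15369238 172.26133126]
scene [([398.0, -226.0, 93.0], 0.57, [308.0, 219.0]), ([365.0, -383.0, 17.0], 0.36, [346.0, 274.0])] [306.18994959 218.6024225 ]
side [([403.0, -227.0, 93.0], 0.45, [295.0, 207.0])] [293.38858578 206.42859041]
```

View pics/wrist2.png

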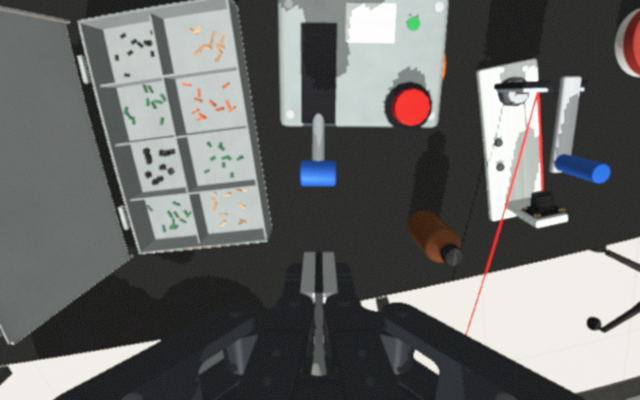

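The lever has dropped; its knob is at wrist (318,173), straight ahead of the fingers (column 318). I go down in front of it and lift it along its arc.

>>> step_arm --pt "-1 0 0 25 0 0 0" --pt "-1 0 0 30 0 0 0" --pt "-1 0 0 26 0 0 0" --pt "-1 6 0 0 0 0 0" --pt "-1 7 0 0 0 0 0" --pt "-1 2 0 0 0 0 0" --pt "-1 4.7 0 -6.9 0 0 0" --pt "-1 4.9 0 -5.5 0 0 0" --pt "-1 6.3 0 -5.5 0 0 0" --pt "-1 6.1 0 -4.1 0 0 0" --pt "-1 7.5 0 -3.6 0 0 0" --pt "-1 7 0 -2.4 0 0 0" --pt "-1 8.2 0 -1.6 0 0 0" --pt "-1 7.3 0 -0.4 0 0 0" --pt "-1 7.3 0 0.4 0 0 0" --pt "-1 2 0 0 0 0 0" --pt "-1 0 0 0 0 0 0" --pt "-1 0 0 0 0 0 0"

```text
t: 6.88
tcp_pos: [441.8, -230.6, 122.4]
tcp_rot: [0.993, -0.117, -0.001, -0.0]
ft_force: [-0.6, 0.3, 0.2]
opening: -0.002
grasp_force: 0.0
```

Run:
```python
from h import *
for n in ('wrist','scene','side'):
  c=shot(n,n+'3.png')
  print(n,[(np.round(r['at']).tolist(),round(r['score'],2),np.round(proj(c,r['at'])).tolist()) for r in arm.recognise(n,'lever_knob')[:2]],proj(c,(464,-236,120)))
```

```text
wrist [([468.0, -233.0, 124.0], 0.87, [307.0, 232.0])] [317.31398825 236.18190046]
scene [([458.0, -237.0, 111.0], 0.58, [325.0, 206.0]), ([625.0, 164.0, 113.0], 0.57, [266.0, 143.0])] [326.11179182 201.77702835]
side [] [320.13173509 198.6164251 ]
```

>>> step_arm --pt "-1 -8 0 0 0 0 0" --pt "-1 -16 0 0 0 0 0" --pt "-1 -16 0 -8 0 0 0" --pt "-1 0 0 -25 0 0 0" --pt "-1 0 0 -25 0 0 0" --pt "0 0 27 0 0 0 0" --pt "0 0 27 0 0 0 0" --pt "0 0 27 0 0 0 0" --pt "0 0 27 0 0 0 0" --pt "0 0 27 0 0 0 0" --pt "0 0 28 0 0 0 0" --pt "0 0 0 0 0 0 0" --pt "0 0 0 0 0 0 0"

```text
t: 8.27
tcp_pos: [364.2, -380.6, 180.6]
tcp_rot: [0.993, -0.118, -0.0, -0.0]
ft_force: [0.0, 0.5, 0.2]
opening: 0.499
grasp_force: 0.0
```

Run:
```python
from h import *
ims=[]
for n in ('wrist','scene','side'):
  c=shot(n,n+'4.png')
  print(n,[(np.round(r['at']).tolist(),round(r['score'],2)) for r in arm.recognise(n,'lever_knob')[:2]],[(np.round(r['at']).tolist(),round(r['score'],2)) for r in arm.recognise(n,'mirror_peg')[:2]],proj(c,(464,-236,120)),proj(c,(367,-380.5,99)))
  ims.append(c['frame'][:,:,::-1])
w,s,d=ims
cv2.imwrite('pics/m4.png',np.vstack([cv2.resize(w,(480,300)),np.hstack([cv2.resize(s[180:280,280:380],(240,240)),cv2.resize(d[180:280,260:360],(240,240))])]))
```

```text
wrist [([421.0, -288.0, 89.0], 0.67), ([463.0, -236.0, 123.0], 0.63)] [([402.0, -383.0, 84.0], 0.88)] [ 28.67912177 128.54991577] [316.54038209 217.43216402]
scene [([459.0, -236.0, 120.0], 0.48), ([625.0, 163.0, 114.0], 0.42)] [([409.0, -387.0, 60.0], 0.86), ([364.0, -390.0, 15.0], 0.42)] [326.11179182 201.77702835] [347.40412933 247.65325364]
side [([459.0, -305.0, 70.0], 0.4), ([630.0, 163.0, 112.0], 0.38)] [([406.0, -387.0, 87.0], 0.6)] [320.13173509 198.6164251 ] [276.69660528 240.89065243]
```

View pics/m4.png

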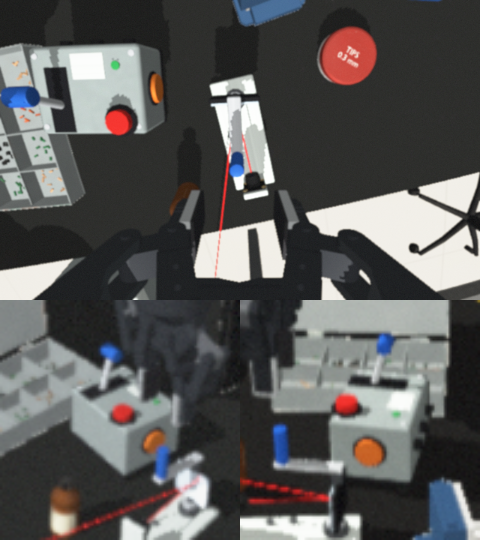

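The lever stands again (knob back at its set place). The peg at wrist (316,216) matches the prediction. Now I put the fingers round the peg and swing it.

>>> step_arm --pt "0 3 0 25 0 0 0" --pt "0 0 0 25 0 0 0" --pt "0 0 0 20 0 0 0" --pt "0 0 0 6 0 0 0" --pt "-0.62 0 0 0 0 0 0" --pt "-0.62 0 0 0 0 0 0" --pt "-0.62 0 0 0 0 0 0" --pt "-0.62 0 0 0 0 0 0" --pt "-0.62 0 0 0 0 0 0"

```text
t: 9.47
tcp_pos: [368.6, -381.2, 106.4]
tcp_rot: [0.993, -0.117, 0.001, 0.001]
ft_force: [0.3, 0.4, -0.4]
opening: 0.19
grasp_force: 0.0
```

>>> step_arm --pt "-0.62 0 -5.7 0 0 0 0.081" --pt "-0.62 0.15 -3.7 0 0 0 0.081" --pt "-0.62 0.15 -3.7 0 0 0 0.081" --pt "-0.62 0.15 -3.7 0 0 0 0.081" --pt "-0.62 0.15 -3.7 0 0 0 0.081" --pt "-0.62 0.15 -3.7 0 0 0 0.081" --pt "-0.62 0.15 -3.7 0 0 0 0.081" --pt "-0.62 0.15 -3.7 0 0 0 0.081" --pt "-0.62 0.15 -3.7 0 0 0 0.081" --pt "-0.62 0.15 -3.7 0 0 0 0.081" --pt "-0.62 0 0 0 0 0 0" --pt "-0.62 0 0 0 0 0 0" --pt "-0.62 0 0 0 0 0 0"

```text
t: 10.55
tcp_pos: [389.8, -350.2, 105.5]
tcp_rot: [0.867, -0.498, 0.0, 0.0]
ft_force: [-2.4, -0.5, 2.4]
opening: 0.191
grasp_force: 1.2
```

Run:
```python
from h import *
ims=[]
for n in ('wrist','scene','side'):
  c=shot(n,n+'5.png'); ims.append(c['frame'][:,:,::-1])
  print(proj(c,(446,-314.5,45)),proj(c,(412,-389,45)))
w,s,d=ims
cv2.imwrite('pics/m5.png',np.vstack([cv2.resize(w[:300],(640,300)),np.hstack([cv2.resize(s[200:280,310:397],(320,294),interpolation=2),cv2.resize(d[200:280,260:347],(320,294),interpolation=2)])]))
```

```text
[206.44752793 237.99710479] [318.750059   159.09122633]
[343.97677    238.33280525] [359.45553168 256.68453868]
[313.80702708 243.57439055] [298.78176542 263.31391987]
```

View pics/m5.png

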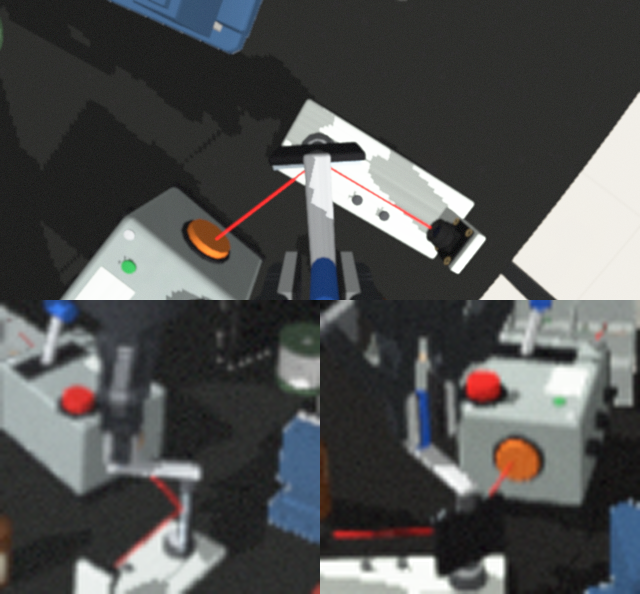

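>>> step_arm --pt "-0.62 0 -1.3 0 0 0 0.028" --pt "-0.62 0 0 0 0 0 0" --pt "-0.62 0 0 0 0 0 0" --pt "-0.62 0 0 0 0 0 0"

```text
t: 11.03
tcp_pos: [391.1, -349.4, 105.0]
tcp_rot: [0.86, -0.51, 0.0, 0.0]
ft_force: [-2.0, -1.8, 2.3]
opening: 0.191
grasp_force: 1.1
```

Run:
```python
from h import *
ims=[]
for n in ('wrist','scene','side'):
  c=shot(n,n+'6.png'); ims.append(c['frame'][:,:,::-1])
w,s,d=ims
cv2.imwrite('pics/m6.png',np.hstack([cv2.resize(w[130:280,170:370],(533,400),interpolation=2),np.vstack([cv2.resize(s[200:270,310:380],(260,200),interpolation=2),cv2.resize(d[220:275,285:340],(260,200),interpolation=2)])]))
```

```text
(no output)
```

View pics/m6.png

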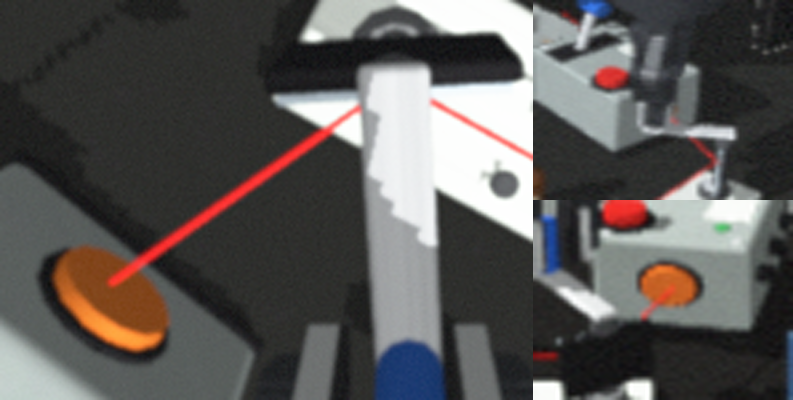

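The reflected line ends at the centre of the flag's face (crop (112,283), face centre about (115,286)), and the lever is still standing. I hand it in with the mirror held.

```bash
python3 -c "
from bench import arm
print(arm.sign_off())"
```

```text
the job is handed in; nothing more can be done
None
```

The job is handed in at about 11 s. I pressed the button fully down and the lever fell, then lifted the lever until it stayed standing. The arm still holds the mirror with the red line on the centre of the orange flag, and it never went near the bottle, tin or reel. `arm.sign_off()` gave no verdict.

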